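# Present a lab clamp arm level above its setting cradle

### The job

Draw the sprung slide of the setting cradle out until its fork stands at the mark and let go of it; its brake keeps it there. Then lift the lopsided clamp arm off its rack by its balance point and finish holding it level about 5 cm clear above the cradle, lined up as if about to be lowered in: heavy head over the fixed saddle, foot over the fork. Do not let the arm touch the cradle, leave the other things on the bench alone, and do not put the arm down: the job ends with the robot still holding it there.

Things in the scene. Friction and masses are not known exactly. Their poses are not given: they have to be found in the camera images.
- cradle: Setting cradle, fixed: aluminium bed 290 x 80 x 12 mm, x = -135 to +155. Origin on the bench under the bed; x runs along the bed from the fixed saddle to the sliding fork, z up. Yaw within 0.45 rad. Saddle: U block at x = -100, 34 mm along x, 66 wide, slot 50 wide, top 70 mm above the bench. Black spring housing 50 x 36 mm at x = -75 to -25, top at 38 mm.
- saddle_top (a point): Middle of the fixed saddle at the level of its top, 70 mm above the bench.
- mark (a point): Mark for the slide: a black line across the bed between two dark steel studs (8 mm across, 6 mm high, 34 mm either side of the midline), at cradle x = +100 mm, 200 mm from the saddle's middle; the point is on the bed's top, 12 mm above the bench.
- fork_top (a point): Middle of the sliding fork at its top, 70 mm above the bench. Steel upright 16 mm along the cradle's x, 40 mm wide, solid to 56 mm above the bench, above that two 7 mm prongs with a 26 mm slot; foot 26 x 44 mm, to 19 mm height. Grip it from above across its 40 mm width. Spring rod and coils run to the housing at 27 mm height.
- gauge (a joint): Slide position in m along the cradle's +x: 0 fully drawn in by its spring, 0.060 when the fork's middle is exactly at the mark, end stop 0.085. Starts between 0 and 0.025. A friction brake of about 4 N holds it where it is left; with the spring (25 N/m) it takes 4 to 7 N to draw out.
- rack: White plastic storage rack, fixed, base 270 x 70 x 10 mm, with two support blocks 56 mm wide, tops 50 mm above the bench, centred at its x = -100 mm (56 mm long) and +100 mm (40 mm long). Origin under the base's centre. Rack and cradle may be either way round, left and right.
- clamp: Clamp arm, loose, 0.4-0.75 kg, level on the rack: grey head 40 x 44 x 36 mm (thumbscrew 10 mm high on top), steel bar 14 mm wide, 16 high, x = 20 to 188, small grey foot 24 x 22 x 26. Origin: centre of head's underside; x from head to foot, z up. Bar's middle is 16 mm above the undersides. Balance point at x = 58 mm (38 mm from the head's face): grip the bar across its width there.
- clamp_foot (a point): Centre of the underside of the clamp arm's foot, 200 mm along the arm from the middle of the head.
- dish_mid: Lidded petri dish 90 x 16 mm, loose, between rack and cradle; leave alone. Origin under its centre.
- dish_far: Lidded petri dish 90 x 16 mm, loose, at the far side; leave alone. Origin under its centre.
- bottle: Small glass bottle, 52 mm across, 110 mm tall; leave alone. Origin under its centre.
- burner: Gas burner on a canister 106 mm across, 185 mm tall in all; leave alone. Origin under its centre.
- jar: Glass jar 68 mm across, 90 mm tall, with rods in it up to 190 mm; leave alone. Origin under its centre.
- slidebox: Box for glass slides 100 x 45 x 32 mm; leave alone. Origin under its centre.
- notebook: Notebook 120 x 80 x 12 mm lying flat; leave alone. Origin under its centre.
Not all that is in view belongs to the job. Of the things shaped like the clamp, the grey one is meant.

How it is judged:
On the way, in this order (a step that is already met when the one before it is completed fails the run):
1. the slide is drawn out to the mark (within 4 mm) and let go, the clamp arm still on its rack (value of joint gauge between 0.056 and 0.064 m and contact force between gauge and the fingers below 0.2 N and distance of clamp from where it was at the start of the episode below 0.015 m), for 0.2 s.
2. the clamp arm is lifted level, gripped within 15 mm of its balance point, 30 mm or more clear of the rack (x of the grasp point in the frame of clamp between 0.043 and 0.073 m and contact force between clamp and the fingers above 2 N and angle between clamp's own z axis and vertical below 0.07 rad and z of clamp in the frame of rack above 0.08 m), for 0.2 s.
At the end, for the whole second after the job is handed in: Arm held still by the fingers only, gripped within 15 mm of its balance point, tilt under 0.07 rad; head and foot within 15 mm sideways of saddle and fork middles, undersides 25 to 80 mm above their tops; slide within 4 mm of the mark, let go (x of the grasp point in the frame of clamp between 0.043 and 0.073 m and contact force between clamp and the fingers above 2 N and angle between clamp's own z axis and vertical below 0.07 rad and value of joint gauge between 0.056 and 0.064 m and horizontal distance between clamp and saddle_top below 0.015 m and horizontal distance between clamp_foot and fork_top below 0.015 m and z of clamp in the frame of saddle_top between 0.025 and 0.08 m and z of clamp_foot in the frame of fork_top between 0.025 and 0.08 m and contact force between clamp and cradle below 0.1 N and contact force between gauge and the fingers below 0.2 N and linear speed of clamp below 0.02 m/s and angular speed of clamp below 0.15 rad/s); the arm keeps its last pose, push and grip.
It fails at once if the clamp arm strikes the cradle (contact force between clamp and cradle above 1 N).
It fails at once if a bystander is shoved more than 25 mm (distance of any of dish_mid, dish_far, bottle, burner, jar, slidebox, notebook from where it was at the start of the episode above 0.025 m).
It also fails if it takes over 58 s, if anything falls off the work surface, if the arm or the gripper's body presses on something with over 40 N, if the wrist force passes 120 N, or if a joint passes its speed limit or range.

### The arm

A 6-joint arm with a two-finger parallel gripper is mounted at the origin on the work surface. World frame = base frame: x ahead of the robot, y to its left, z up, the work surface at z = 0. Lengths are in m, angles in rad, forces in N, time in s.
With the tool pointing down it reaches from about 0.4 to 0.825 m from the base axis. Payload 7 kg.
Tool frame: the origin (TCP) lies at the very end of the fingers, on their centre line; the grasp point (between the pads) lies 19 mm behind it; z points along the fingers, x is the direction in which the jaws open and shut, and the axes are right-handed (so a half turn about z gives the same grasp; the last joint's range is limited). The gripper opens to 88 mm and grips with 3 to 60 N. Pads are 19 mm wide; open, the fingers measure 130 mm over their backs; the gripper's body (78 mm by 193 mm) begins 47 mm behind the grasp point.
Start: joints at [-1.047, 0.359, 0.012, 0, -1.224, -0.288], TCP at [0.158, -0.656, 0.227] pointing down, gripper open.
Joint ranges: [-3.07, 3.07], [-1.43, 2.12], [-1.02, 1.25], [-3.03, 1.67], [-3.05, -0], [-3.03, 3.03]. Speed limits (rad/s): [2.39, 2.39, 3.01, 3.14, 3.14, 3.14].

### API

Orientations are given as [roll, pitch, yaw] about the fixed x, y, z axes, in that order (R = Rz(yaw) Ry(pitch) Rx(roll)).
In Python, from station import telemetry, grab_frame, arm, regions_of, pinpoint gives the robot as it stands. The module is installed in compiled form; this text tells all that it offers.
- The arm moves only by the shell command python3 -m inch 'ROWS' [FORCE]. ROWS is text: rows parted by semicolons, each of 7 numbers parted by spaces: the opening, from 0 (shut) to 1 (fully open), then the shift along the world's x, y, z in cm, then the turn, a rotation vector about the world's x, y, z in degrees. A call has 1 to 12 rows; each row is the pose to reach, as a shift and turn from the pose measured when the call began; what a row does not reach only later rows make up. A row lasts 1/8 s, in which the tool goes at most 62.5 mm and 10.7 degrees, less where a joint would pass 70% of its speed; a pose out of reach is approached as far as the arm can. A call with a gripper value outside its range is refused whole. The fingers move at their own pace and stop on an object; FORCE is the grip in N (left out, the last holds). Time passes only in rows, so rows that repeat a pose let the fingers close. It gives the time, the measured TCP pose, the force and the opening at its end, in the units of the state.
- telemetry.get_state(): the state, without advancing time (a new reading comes with each control period).
- grab_frame(name): name is "scene" or "top" or "wrist"; returns a dict with "pixels" (400x640x3 uint8, red, green, blue), "fx", "fy", "cx", "cy" (pixels), "R" (3x3) and "t" (3): a world point X has camera coordinates R X + t. Camera axes: x right, y down, z forward; pixel columns grow to the right and rows downward; lengths in m; the calibration is good to about 2 mm. The wrist camera is an equidistant fisheye: a pixel r from the principal point sees the ray r / f radians off the axis. A picture is of the moment at which its call begins. There is no depth.
- arm.job_done(): hands the job in, once; it reports no verdict.
Trained networks look in the newest picture that a camera, given by its name, has taken for a name from the list of things; names that differ only in an ending like _2 or _b are one class to them, and where a whole thing is asked for, a point or a joint stands for the part that bears it (a point fixed in the world has none). Each returns a list of dicts, best first, with "p" (0 to 1); they miss things now and then, are a little off and sometimes report something else, mostly with a low value. They report only what shows in the picture. A call takes as long as a camera call. They do not tell look-alikes from the thing itself.
- regions_of(camera, name): "pixels" (400x640 bool, what is visible of it) and "bbox" ([left, top, right, bottom] in pixels, round what is visible of it).
- pinpoint(camera, name): "location" ([column, row] in pixels: a listed point, or the origin of a listed thing).
The state is a dict: "t": time; "q": joint angles; "qd": joint speeds; "joint_efforts": joint torques, N m; "eef_pos": TCP position; "ee_rot": TCP orientation; "force": force on the tool from outside, world axes, zero at the start; "moment": the same for the moment, N m; "width": finger opening in m.
Only numpy, scipy, OpenCV 4.12 (cv2) and the standard library are available. Lean on these libraries where they do the work, as an engineer would, in place of code of your own. Each camera call takes 0.05 s, during which the arm holds its last target. There are 200 camera calls.

## Working session

There is one attempt and no reset: what is moved stays moved. The work goes in short steps, Python scripts to look and compute and a shell command to move; the robot and the scene stay as the last step left them, time stands still between calls to the robot, and variables do not carry over. Pictures are saved under pics/ and viewed, about 8 in all and at most 12, crops included, and the job is handed in when it is done.

```bash
mkdir -p pics
cat > h.py <<'E'
import numpy as np, cv2
from station import telemetry, grab_frame, arm, regions_of, pinpoint
def ray(f,uv):
    x=(uv[0]-f['cx'])/f['fx']; y=(uv[1]-f['cy'])/f['fy']
    R=np.array(f['R']);t=np.array(f['t'])
    if f.get('name')=='wrist':
        r=np.hypot(x,y); s=np.sin(r)/r if r>1e-9 else 1; d=np.array([x*s,y*s,np.cos(r)])
    else: d=np.array([x,y,1.])
    return -R.T@t, R.T@d
def at(f,uv,z):
    o,d=ray(f,uv); return o+d*(z-o[2])/d[2]
def frame(n):
    f=dict(grab_frame(n)); f['name']=n; return f
def proj(f,X):
    c=np.array(f['R'])@np.array(X)+np.array(f['t'])
    if f['name']=='wrist':
        h=np.hypot(c[0],c[1]); k=np.arctan2(h,c[2])/max(h,1e-9); return np.array([f['fx']*c[0]*k+f['cx'],f['fy']*c[1]*k+f['cy']])
    return np.array([f['fx']*c[0]/c[2]+f['cx'],f['fy']*c[1]/c[2]+f['cy']])
def save(f,n,crop=None,k=1):
    im=f['pixels'][...,::-1]
    if crop: im=im[crop[1]:crop[3],crop[0]:crop[2]]
    cv2.imwrite('pics/'+n,cv2.resize(im,None,fx=k,fy=k,interpolation=cv2.INTER_CUBIC))
E
cat > a.py <<'E'
from h import *
np.set_printoptions(precision=3,suppress=True)
H=dict(saddle_top=.07,mark=.012,fork_top=.07,clamp=.05,clamp_foot=.05,cradle=0,rack=0,dish_mid=0,bottle=0,burner=0,jar=0)
for c in ['top','scene']:
    f=frame(c); save(f,c+'0.png')
    for n,z in H.items():
        for r in pinpoint(c,n)[:3]:
            print(c,n,round(r['p'],2),np.round(r['location'],1),at(f,r['location'],z)[:2])
print(telemetry.get_state())
E
python3 a.py
```

```text
top saddle_top 0.74 [251.4 205.8] [0.462 0.184]
top saddle_top 0.67 [470.5 144.2] [ 0.638 -0.427]
top mark 0.62 [236.8 142.5] [0.651 0.24 ]
top fork_top 0.72 [237.2 151.7] [0.612 0.226]
top fork_top 0.55 [166.4 181.8] [0.527 0.42 ]
top fork_top 0.21 [377.4 219.4] [ 0.425 -0.164]
top clamp 0.82 [378.4 219.1] [ 0.427 -0.17 ]
top clamp 0.82 [228.5 313.6] [0.165 0.246]
top clamp 0.77 [472.7 214.8] [ 0.44  -0.437]
top clamp_foot 0.85 [529.2 250.7] [ 0.339 -0.595]
top clamp_foot 0.82 [447.  261.6] [ 0.308 -0.362]
top clamp_foot 0.76 [390.9 151.1] [ 0.621 -0.207]
top rack 0.7 [317.  106.4] [0.764 0.004]
top rack 0.63 [382.3 186.1] [ 0.525 -0.19 ]
top dish_mid 0.91 [315.7 194.5] [0.5   0.007]
top bottle 0.72 [167.5 181.9] [0.535 0.443]
top burner 0.58 [472.1 144.3] [ 0.652 -0.46 ]
top jar 0.96 [172.  139.1] [0.662 0.434]
scene saddle_top 0.93 [393.5 217.7] [0.45  0.185]
scene mark 0.87 [380.2 292.6] [0.652 0.249]
scene mark 0.61 [263.8 206.9] [ 0.536 -0.184]
scene fork_top 0.92 [381.8 261.7] [0.616 0.23 ]
scene fork_top 0.22 [289.9 184.6] [ 0.468 -0.136]
scene clamp 0.93 [314.  154.2] [ 0.24
[... 253 characters left out ...]
321]
scene cradle 0.6 [381.9 268.3] [0.567 0.214]
scene rack 0.82 [264.7 203.6] [ 0.509 -0.204]
scene dish_mid 0.69 [321.6 225.2] [ 0.504 -0.003]
scene bottle 0.86 [480.6 302.2] [0.544 0.448]
scene burner 0.91 [163.4 203.8] [ 0.676 -0.459]
scene jar 0.95 [461.1 339.8] [0.667 0.441]
{'t': 1.2, 'q': array([-1.047,  0.359,  0.012, -0.   , -1.224, -0.288]), 'qd': array([-0.   ,  0.001,  0.   ,  0.   , -0.001, -0.001]), 'joint_efforts': array([  0.001, -58.24 ,  29.33 ,   7.003,   0.012,   0.   ]), 'eef_pos': array([ 0.158, -0.656,  0.227]), 'ee_rot': array([ 3.142, -0.   ,  1.807]), 'force': array([-0.143,  0.591,  1.136]), 'moment': array([-0.002, -0.013, -0.016]), 'width': 0.08762279311737119}
```

View pics/top0.png

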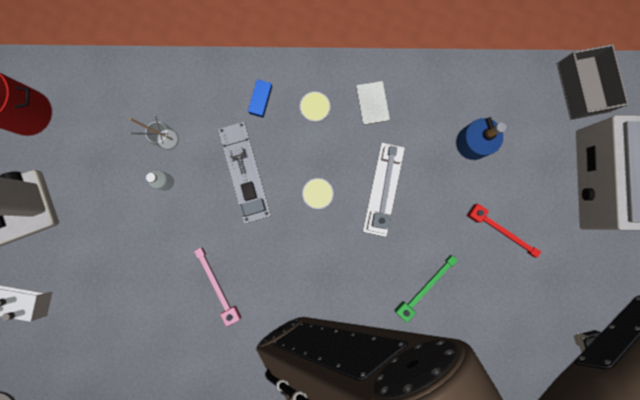

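View pics/scene0.png

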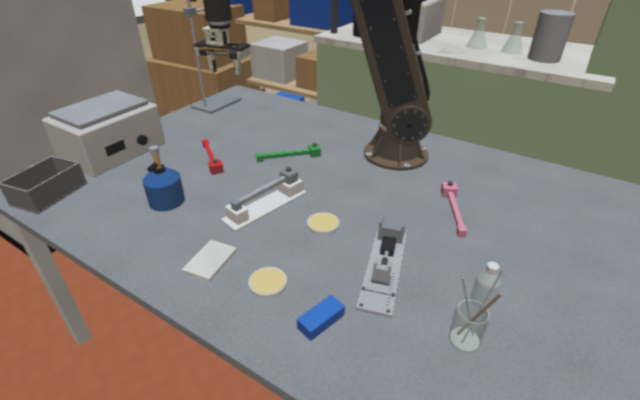

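Look-alikes: the grey arm on the white rack at top (378,219)→(391,151), green (405,312), red (478,213) and pink (231,317). By the description the grey one on the rack is meant. The cradle's saddle is at (251,206) and its fork at (237,152). I'll pass over the rack on the way so the wrist camera can check the choice.

```bash
python3 -m inch '1 5 8 6 0 0 0;1 10 14 9 0 0 0;1 15 20 12 0 0 0;1 20 27 12 0 0 0;1 25 34 12 0 0 0;1 29 40 12 0 0 0;1 33 45 12 0 0 0;1 33 47 12 0 0 0;1 33 47 12 0 0 0;1 33 47 12 0 0 0;1 33 47 12 0 0 0'
cat > b.py <<'E'
import sys
from h import *
np.set_printoptions(precision=4,suppress=True)
f=frame('wrist'); save(f,sys.argv[1],k=1)
H=dict(saddle_top=.07,mark=.012,fork_top=.07,clamp=.05,clamp_foot=.05)
for n,z in H.items():
    for r in pinpoint('wrist',n)[:3]:
        print(n,round(r['p'],2),np.round(r['location'],1),at(f,r['location'],z)[:2])
s=telemetry.get_state();print(s['t'],s['eef_pos'],s['ee_rot'],s['force'],s['width'],s['q'])
E
python3 b.py w1.png
```

```text
t: 2.58
eef_pos: [0.4888, -0.1843, 0.3465]
ee_rot: [3.141, -0.0, 1.81]
force: [-0.0, 0.1, -0.6]
width: 0.0875
saddle_top 0.75 [527.7 205.7] [0.4579 0.1808]
saddle_top 0.33 [424.1 198.5] [ 0.4937 -0.0195]
mark 0.19 [154.9 217.4] [ 0.6524 -0.4569]
clamp 0.86 [339.2 124.9] [ 0.4217 -0.1701]
clamp 0.62 [562.8  65. ] [0.1838 0.2024]
clamp_foot 0.93 [112.4  36.4] [ 0.3402 -0.5853]
clamp_foot 0.73 [227.3  38.8] [ 0.3284 -0.3645]
clamp_foot 0.69 [574.6 157.3] [0.3399 0.2856]
2.875 [ 0.4872 -0.1871  0.3467] [3.1415 0.     1.8052] [-0.0505 -0.202  -0.1422] 0.08730636927855501 [ 0.0097  0.0462 -0.1164  0.     -1.408  -1.346 ]
```

View pics/w1.png

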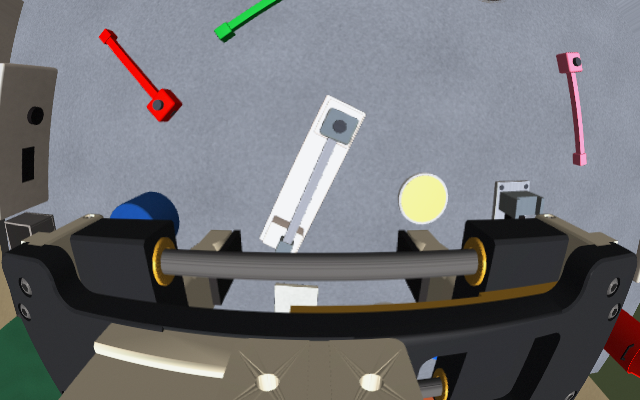

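The wrist view shows the grey arm on the white rack, head at (339,125). The red, green and pink ones lie loose on the bench, so the choice holds. Next, the fork.

```bash
python3 -m inch '1 2 6 0 0 0 1;1 4 12 0 0 0 2;1 6 18 0 0 0 2;1 9 24 0 0 0 2;1 12 30 -2 0 0 2;1 15 36 -5 0 0 2;1 17 41 -8 0 0 2;1 17 42.5 -10 0 0 2;1 17 42.5 -10 0 0 2;1 17 42.5 -10 0 0 2;1 17 42.5 -10 0 0 2'; python3 b.py w2.png
```

```text
t: 4.25
eef_pos: [0.6577, 0.2368, 0.2484]
ee_rot: [3.139, -0.0, 1.839]
force: [1.0, -0.2, -0.2]
width: 0.0877
saddle_top 0.62 [320.1   2.5] [0.462  0.1845]
mark 0.79 [327.2 169.7] [0.6507 0.2461]
fork_top 0.9 [326.6 145.7] [0.6167 0.2343]
clamp_foot 0.6 [48.7 88. ] [ 0.6212 -0.2017]
4.55 [0.6572 0.2375 0.2473] [ 3.1406 -0.0003  1.8397] [ 0.6364 -0.0714 -0.7874] 0.08782086440253435 [ 0.6249  0.3865  0.1008  0.0001 -1.284  -1.9268]
```

View pics/w2.png

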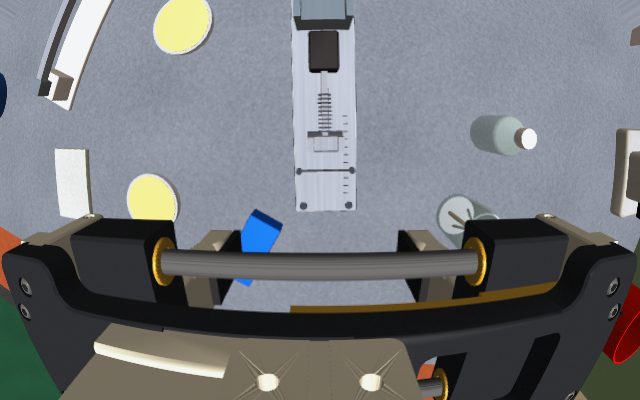

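```bash
cat > c.py <<'E'
from h import *
f=frame('wrist'); save(f,'w3.png',(270,90,380,220),5)
for u,z in [((301,171),.018),((352,170),.018),((326.5,170.5),.012),((325,133),.07)]: print(u,at(f,u,z))
E
python3 c.py
```

```text
(301, 171) [0.65927292 0.21457788 0.018     ]
(352, 170) [0.64073861 0.27672224 0.018     ]
(326.5, 170.5) [0.65100651 0.24602627 0.012     ]
(325, 133) [0.6030627  0.22946128 0.07      ]
```

View pics/w3.png

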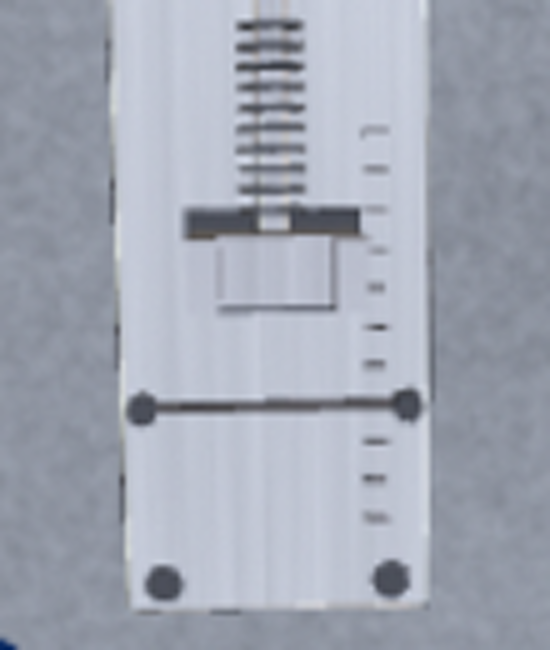

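```bash
cat > d.py <<'E'
from h import *
f=frame('wrist'); print('cam',-np.array(f['R']).T@f['t'])
m=np.array([.6505,.2460]); yaw=.285
R=np.array([[np.cos(yaw),-np.sin(yaw)],[np.sin(yaw),np.cos(yaw)]])
for g in (.010,.023):
    for n,x,y,z in [('footfront',13,22,12),('footfronttop',13,22,19),('topfront',8,20,70),('topback',-8,20,70),('slotfloorfront',8,13,56),('slotfloorback',-8,13,56)]:
        P=[proj(f,[*(m+R@np.array([x/1e3+g-.06,s*y/1e3])),z/1e3]) for s in (-1,1)]
        print(g,n,*[np.round((p-[270,90])*5) for p in P])
E
python3 d.py
```

```text
cam [0.59177258 0.21941216 0.40593658]
0.01 footfront [194. 259.] [367. 257.]
0.01 footfronttop [193. 261.] [370. 259.]
0.01 topfront [194. 254.] [379. 252.]
0.01 topback [193. 181.] [379. 178.]
0.01 slotfloorfront [227. 250.] [343. 248.]
0.01 slotfloorback [226. 179.] [342. 178.]
0.023 footfront [195. 310.] [368. 307.]
0.023 footfronttop [194. 313.] [370. 310.]
0.023 topfront [196. 314.] [379. 311.]
0.023 topback [194. 240.] [379. 238.]
0.023 slotfloorfront [228. 307.] [343. 305.]
0.023 slotfloorback [227. 236.] [343. 235.]
```

The bright box in the crop (cols 218–335, rows 237–308) is the fork's slot floor. The model matches at gauge ≈ 0.0225, and the mark line is at crop row 405. Descending onto the fork.

```bash
python3 -m inch '1 -4.2 -0.4 0 0 0 0.8;1 -4.2 -0.4 -5 0 0 0.8;1 -4.2 -0.4 -10 0 0 0.8;1 -4.2 -0.4 -13 0 0 0.8;1 -4.2 -0.4 -13 0 0 0.8;1 -4.2 -0.4 -13 0 0 0.8'; python3 b.py w4.png
python3 - <<'E'
from h import *
f=frame('wrist'); save(f,'w4.png',(220,180,420,330),4)
E
```

```text
t: 5.4
eef_pos: [0.6161, 0.2342, 0.1185]
ee_rot: [3.139, -0.0, 1.854]
force: [-0.5, 0.2, 0.8]
width: 0.0878
mark 0.9 [317.8 233.9] [0.649  0.2427]
mark 0.63 [529.2 179.4] [0.536  0.4372]
fork_top 0.7 [315.8 216.8] [0.6155 0.2317]
5.7 [0.6156 0.234  0.118 ] [ 3.1395 -0.0006  1.854 ] [-0.4491  0.0482 -0.0132] 0.08775423550401763 [ 0.6589  0.4126 -0.1669  0.0002 -0.9892 -1.9466]
```

View pics/w4.png

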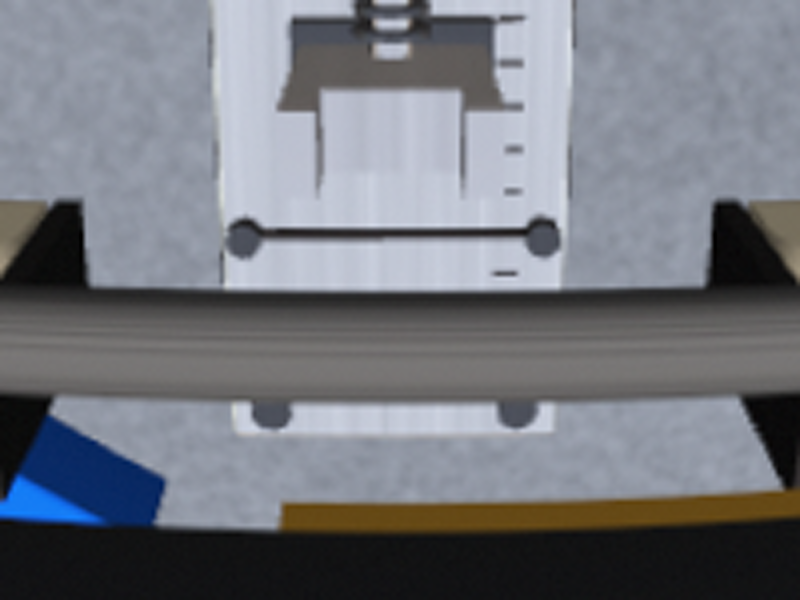

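The fork (prongs at crop cols 280–500) sits centred between the fingers (85 and 712). Descending, then gripping.

```bash
python3 -m inch '1 0 -0.1 -5 0 0 0;1 0 -0.1 -8.4 0 0 0;1 0 -0.1 -8.4 0 0 0;1 0 -0.1 -8.4 0 0 0;0.3 0 -0.1 -8.4 0 0 0;0.3 0 -0.1 -8.4 0 0 0;0.3 0 -0.1 -8.4 0 0 0;0.3 0 -0.1 -8.4 0 0 0;0.3 0 -0.1 -8.4 0 0 0;0.3 0 -0.1 -8.4 0 0 0' 25
```

```text
t: 7.0
eef_pos: [0.6154, 0.2328, 0.0338]
ee_rot: [3.14, -0.0, 1.854]
force: [0.1, -0.7, 0.8]
width: 0.04
```

Gripped at 40 mm. Now drawing it 36 mm along the bed.

```bash
python3 -m inch '0.3 0.9 0.3 0 0 0 0;0.3 1.8 0.5 0 0 0 0;0.3 2.7 0.8 0 0 0 0;0.3 3.45 1.0 0 0 0 0;0.3 3.45 1.0 0 0 0 0;0.3 3.45 1.0 0 0 0 0'
cat > e.py <<'E'
import sys
from h import *
np.set_printoptions(precision=4,suppress=True)
for c in ['wrist','top','scene']:
    f=frame(c)
    for n,z in dict(mark=.012,fork_top=.07,saddle_top=.07,clamp=.05,clamp_foot=.05).items():
        for r in pinpoint(c,n)[:2]: print(c,n,round(r['p'],2),np.round(r['location'],1),at(f,r['location'],z)[:2])
    if c==sys.argv[1]: save(f,sys.argv[2],eval(sys.argv[3]),float(sys.argv[4]))
s=telemetry.get_state();print(s['t'],s['eef_pos'],s['ee_rot'],s['force'],s['width'])
E
python3 e.py wrist w5.png '(220,150,420,300)' 4
```

```text
t: 7.75
eef_pos: [0.65, 0.243, 0.0338]
ee_rot: [3.14, -0.001, 1.854]
force: [-1.1, 1.1, 1.0]
width: 0.0397
wrist mark 0.79 [320.7 234.4] [0.6513 0.2445]
top mark 0.81 [234.9 141.6] [0.6534 0.2451]
top fork_top 0.66 [234.8 139. ] [0.6481 0.2336]
top fork_top 0.43 [252.4 206.2] [0.4605 0.1817]
top saddle_top 0.93 [250.9 204.7] [0.4646 0.1859]
top saddle_top 0.27 [377.8 218.4] [ 0.4282 -0.1649]
top clamp 0.93 [403.7 310.9] [ 0.1725 -0.2384]
top clamp 0.91 [229.1 313.8] [0.1643 0.2444]
top clamp_foot 0.92 [201. 250.] [0.3389 0.3258]
top clamp_foot 0.83 [532.7 251.5] [ 0.3371 -0.6045]
scene mark 0.89 [379.3 291.7] [0.6503 0.2457]
scene fork_top 0.92 [378.7 271.4] [0.648  0.2376]
scene clamp 0.92 [312.8 154. ] [ 0.2453 -0.2029]
scene clamp 0.89 [215.4 172.8] [ 0.516  -0.3918]
scene clamp_foot 0.87 [457.7 232.7] [0.3932 0.3404]
scene clamp_foot 0.75 [207.5 146.7] [ 0.4027 -0.5412]
8.65 [0.65   0.243  0.0338] [ 3.1399 -0.0005  1.8542] [-0.7899  3.971   0.2442] 0.03982720796320691
```

```bash
python3 -m inch '1 0 0 0 0 0 0;1 0 0 0 0 0 0;1 0 0 0 0 0 0;1 0 0 0 0 0 0;1 0 0 5 0 0 0;1 0.6 0.2 10 0 0 0;1 2.5 0.7 15 0 0 0;1 4 1.2 19 0 0 0;1 4 1.2 21.3 0 0 0;1 4 1.2 21.3 0 0 0;1 4 1.2 21.3 0 0 0'; python3 e.py wrist w5.png '(270,90,380,220)' 5 | grep -v clamp; sed -i 's/^m=.*/m=np.array([.6507,.2440]);yaw=.283/; s/(.010,.023)/(.056,.060,.064)/' d.py; python3 d.py
```

```text
t: 10.02
eef_pos: [0.6894, 0.2548, 0.2458]
ee_rot: [3.141, -0.001, 1.854]
force: [0.3, -0.7, -0.3]
width: 0.0876
wrist mark 0.8 [322.1 141.3] [0.6482 0.2472]
wrist fork_top 0.95 [318.5 142.9] [0.6474 0.2422]
wrist fork_top 0.15 [184.6   1.3] [0.5224 0.0437]
top mark 0.37 [167.3 182.6] [0.5314 0.439 ]
top mark 0.29 [470.4 140.7] [ 0.6606 -0.4504]
top fork_top 0.86 [232.5 139.6] [0.6464 0.24  ]
top saddle_top 0.61 [250.5 205.9] [0.4613 0.187 ]
scene mark 0.61 [378.4 294.5] [0.659  0.2477]
scene mark 0.15 [380.  274.1] [0.599  0.2229]
scene fork_top 0.65 [379.5 273.1] [0.6518 0.2413]
scene saddle_top 0.65 [390.9 219.9] [0.4622 0.1828]
10.925 [0.69   0.255  0.2468] [ 3.1398 -0.0005  1.8541] [-0.006   0.0345 -0.039 ] 0.08765717011821933
cam [0.62465984 0.23573096 0.40556223]
0.056 footfront [159. 294.] [332. 294.]
0.056 footfronttop [158. 297.] [334. 296.]
0.056 topfront [154. 296.] [338. 296.]
0.056 topback [153. 222.] [339. 222.]
0.056 slotfloorfront [188. 290.] [304. 290.]
0.056 slotfloorback [188. 219.] [304. 219.]
0.06 footfront [159. 310.] [332. 309.]
0.06 footfronttop [158. 312.] [334. 312.]
0.06 topfront [154. 314.] [338. 314.]
0.06 topback [153. 241.] [339. 241.]
0.06 slotfloorfront [188. 307.] [303. 307.]
0.06 slotfloorback [188. 237.] [304. 237.]
0.064 footfront [159. 325.] [332. 325.]
0.064 footfronttop [158. 328.] [333. 328.]
0.064 topfront [154. 332.] [338. 332.]
0.064 topback [154. 259.] [339. 259.]
0.064 slotfloorfront [189. 325.] [303. 325.]
0.064 slotfloorback [188. 254.] [304. 254.]
```

View pics/w5.png

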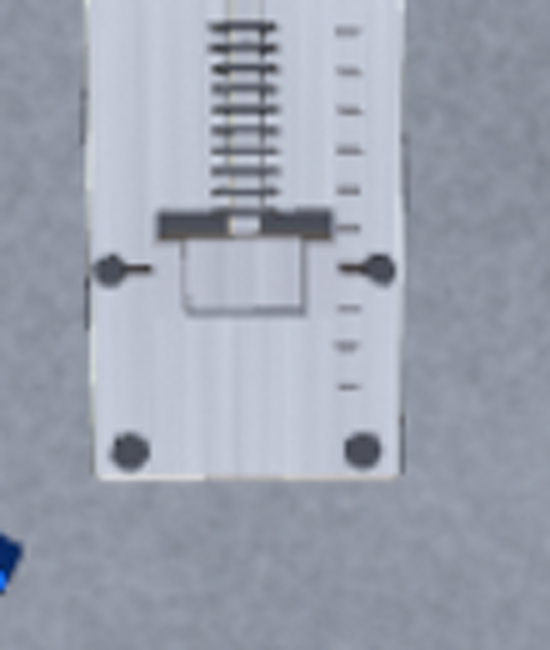

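```bash
cat >> d.py <<'E'
print('studs',*[np.round((proj(f,[*(m+R@np.array([x,y])),z])-[270,90])*5) for x,y,z in [(0,-.034,.018),(0,.034,.018),(0,0,.012),(.055,-.04,.012),(.055,.04,.012)]])
E
python3 d.py | tail -1
```

```text
studs [110. 261.] [382. 261.] [246. 259.] [ 92. 471.] [399. 471.]
```

Relative to the mark line (row 268), the slot floor (rows 240–312) gives gauge ≈ 0.059, which agrees with travel (≈0.0585). The slide is done. Next, the clamp.

```bash
python3 -m inch '1 0 -6 3 0 0 -5;1 -1 -12 5 0 0 -10;1 -2 -18 5 0 0 -15;1 -3 -24 5 0 0 -20;1 -4 -30 5 0 0 -25;1 -4 -36 5 0 0 -27;1 -4 -42 5 0 0 -27;1 -4 -47.5 5 0 0 -27;1 -4 -47.5 5 0 0 -27;1 -4 -47.5 5 0 0 -27;1 -4 -47.5 5 0 0 -27'; python3 e.py wrist w6.png '(240,40,400,280)' 2.5|grep -v -e mark -e top
```

```text
t: 12.4
eef_pos: [0.6501, -0.2189, 0.297]
ee_rot: [3.14, -0.001, 1.384]
force: [0.2, 0.1, 0.3]
width: 0.0878
wrist clamp 0.87 [321.2   1.1] [ 0.4225 -0.1724]
wrist clamp 0.67 [147.4  80.3] [ 0.4683 -0.4342]
wrist clamp_foot 0.67 [323.9 148.6] [ 0.6211 -0.2065]
wrist clamp_foot 0.62 [70.4 49.9] [ 0.3586 -0.5827]
scene clamp 0.93 [313.3 154.9] [ 0.2497 -0.198 ]
scene clamp 0.71 [445.6 199.6] [0.2644 0.2661]
scene clamp_foot 0.94 [459.8 234.7] [0.3982 0.3473]
scene clamp_foot 0.79 [206.1 145.8] [ 0.4005 -0.5503]
13.3 [ 0.65   -0.2201  0.2968] [ 3.1398 -0.0005  1.3827] [-0.1893 -0.2902  0.0294] 0.08761069755483414
```

View pics/w6.png

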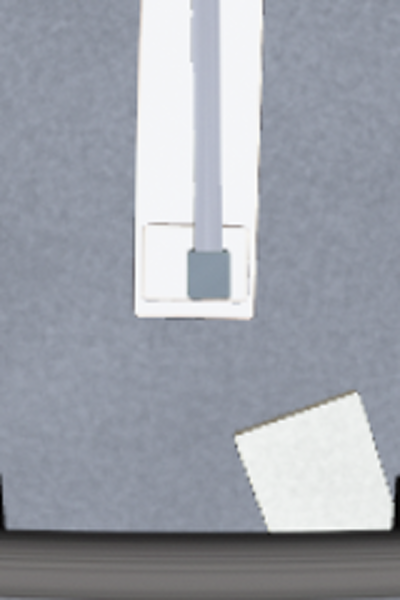

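```bash
python3 -m inch '1 -5 1 -1 0 0 1;1 -10 2 -3 0 0 1;1 -14 3.5 -7 0 0 1;1 -14 3.5 -9 0 0 1;1 -14 3.5 -9 0 0 1;1 -14 3.5 -9 0 0 1'; python3 e.py wrist w7.png '(240,40,400,280)' 2.5|grep -v -e mark -e top; python3 -c "
from h import *
f=frame('wrist');print(-np.array(f['R']).T@f['t'])"
```

```text
t: 14.05
eef_pos: [0.511, -0.1853, 0.2079]
ee_rot: [3.138, -0.0, 1.4]
force: [1.1, -0.3, -0.8]
width: 0.0874
wrist clamp 0.98 [317.5  97.9] [ 0.4214 -0.1712]
wrist clamp 0.86 [113.6 170.8] [ 0.4478 -0.427 ]
wrist clamp_foot 0.75 [316.3 278.4] [ 0.6185 -0.2068]
wrist clamp_foot 0.59 [ 33.4 122.9] [ 0.3452 -0.569 ]
scene clamp 0.91 [446.7 196.8] [0.2487 0.2642]
scene clamp 0.89 [215.4 173.5] [ 0.5191 -0.3888]
scene clamp_foot 0.85 [206.2 146.2] [ 0.4025 -0.5478]
scene clamp_foot 0.83 [235.9 208. ] [ 0.6219 -0.2098]
14.95 [ 0.5099 -0.1851  0.2068] [ 3.1399 -0.0005  1.4002] [ 0.175  -0.0999  0.0026] 0.08741776623662924
[ 0.44287658 -0.17369586  0.36553972]
```

View pics/w7.png

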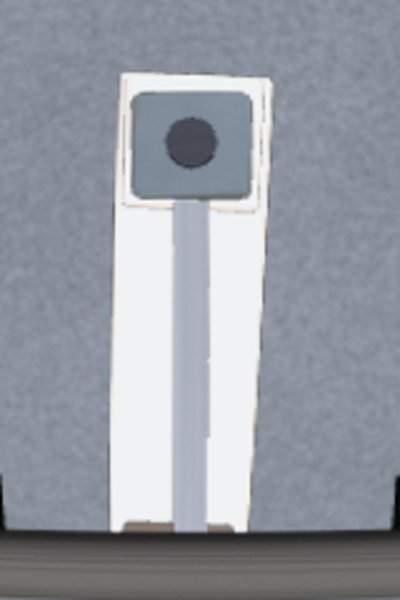

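```bash
python3 -c "
from h import *
f=frame('wrist')
for u,z in [((316.4,98),.086),((316.4,96.8),.096),((316.4,119.2),.086),((316.4,120),.074),((316.4,200),.074),((316.2,245),.074)]: print(u,z,at(f,u,z))"
```

```text
(316.4, 98) 0.086 [ 0.42265884 -0.17215026  0.086     ]
(316.4, 96.8) 0.096 [ 0.42234737 -0.17202658  0.096     ]
(316.4, 119.2) 0.086 [ 0.44154799 -0.17542105  0.086     ]
(316.4, 120) 0.074 [ 0.44223293 -0.17562374  0.074     ]
(316.4, 200) 0.074 [ 0.51809997 -0.18883052  0.074     ]
(316.2, 245) 0.074 [ 0.56479484 -0.19721684  0.074     ]
```

The head is centred at crop (191,145), the bar is parallel to the tool's axis (cols 175–208), and the head's face is 19–20 mm from the head's middle, as expected. Balance point is (0.4795, −0.182). Descending and gripping.

```bash
python3 -m inch '1 -3 0.3 0 0 0 -0.2;1 -3 0.3 -5 0 0 -0.2;1 -3 0.3 -10 0 0 -0.2;1 -3 0.3 -14 0 0 -0.2;1 -3 0.3 -16 0 0 -0.2;1 -3 0.3 -16 0 0 -0.2;1 -3 0.3 -16 0 0 -0.2;0.1 -3 0.3 -16 0 0 -0.2;0.1 -3 0.3 -16 0 0 -0.2;0.1 -3 0.3 -16 0 0 -0.2;0.1 -3 0.3 -16 0 0 -0.2;0.1 -3 0.3 -16 0 0 -0.2' 45; python3 -m inch '0.1 0 0 0 0 0 0;0.1 0 0 0 0 0 0;0.1 0 0 0 0 0 0'
```

```text
t: 16.55
eef_pos: [0.4799, -0.1821, 0.0468]
ee_rot: [3.14, -0.001, 1.397]
force: [-0.2, 0.0, 0.7]
width: 0.043
t: 16.92
eef_pos: [0.4799, -0.1822, 0.0468]
ee_rot: [3.14, -0.0, 1.397]
force: [-0.2, 1.7, 0.8]
width: 0.014
```

```bash
python3 -m inch '0.1 0 0 1 0 0 0;0.1 0 0 2 0 0 0;0.1 0 0 3.5 0 0 0;0.1 0 0 5 0 0 0;0.1 0 0 7 0 0 0;0.1 0 0 9 0 0 0;0.1 0 0 11 0 0 0;0.1 0 0 12 0 0 0;0.1 0 0 12 0 0 0;0.1 0 0 12 0 0 0;0.1 0 0 12 0 0 0'
python3 - <<'E'
from h import *
s=telemetry.get_state();print(s['eef_pos'],s['force'],s['moment'],s['width'])
dz=s['eef_pos'][2]-.0468
for c in ['wrist','scene']:
    f=frame(c)
    for n in ['clamp','clamp_foot']:
        for r in pinpoint(c,n)[:3]: print(c,n,round(r['p'],2),np.round(r['location'],1),at(f,r['location'],.05+dz)[:2])
    if c=='scene': 
        h=np.array([.4224,-.1721]);print(proj(f,[*h,.05+dz]),proj(f,[.4224+.197,-.1721-.0346,.05+dz])); save(f,'s8.png',(180,80,380,230),4)
E
```

```text
t: 18.3
eef_pos: [0.4794, -0.1821, 0.166]
ee_rot: [-3.142, -0.0, 1.397]
force: [0.3, 0.4, -6.4]
width: 0.014
[ 0.47936713 -0.18208437  0.16597785] [ 0.2633966   0.39945055 -6.36196517] [ 0.02190874 -0.00527135  0.03325187] 0.014007279379285666
wrist clamp 0.77 [320.5 139. ] [ 0.42176716 -0.17115462]
wrist clamp 0.66 [101.8 204.1] [ 0.43159439 -0.31205576]
wrist clamp_foot 0.97 [ 19.8 147.6] [ 0.37469531 -0.38838716]
wrist clamp_foot 0.79 [126.3  78.6] [ 0.36360728 -0.27261025]
wrist clamp_foot 0.62 [627.4  46.8] [0.37420099 0.07655114]
scene clamp 0.75 [315.1 153.8] [ 0.4234102  -0.07709952]
scene clamp 0.7 [216.4 170.7] [ 0.64106537 -0.24237776]
scene clamp 0.66 [284.1 150.4] [ 0.45471696 -0.16181914]
scene clamp_foot 0.84 [459.4 233.2] [0.5489858  0.36781237]
scene clamp_foot 0.83 [230.7 173.2] [ 0.63010772 -0.20255716]
scene clamp_foot 0.69 [261.  160.7] [ 0.53656912 -0.17885733]
[287.92533079 145.08325295] [232.35500516 170.96194263]
```

View pics/s8.png

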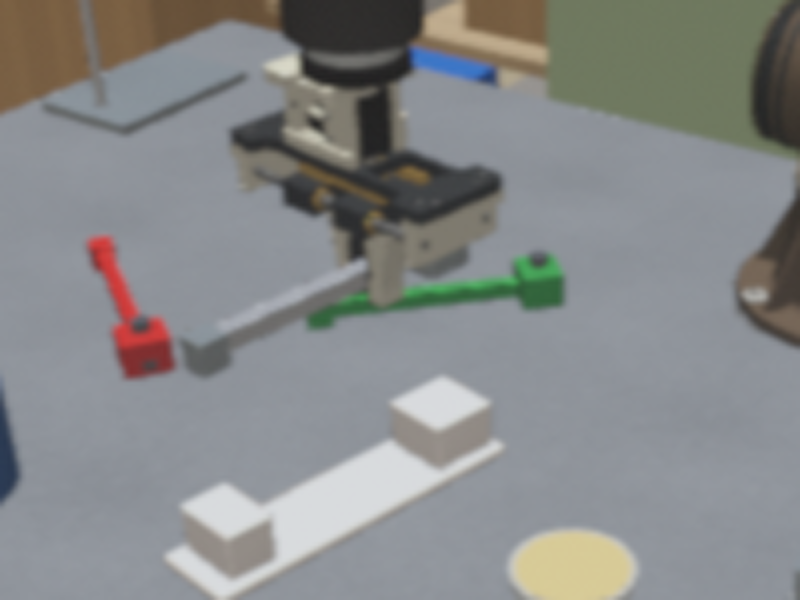

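The scene view shows the arm held level: foot underside at about (231.7,172), predicted (232.4,171). The rack is clear. Carrying it over to the cradle at this height.

```bash
python3 -m inch '0.1 0.2 2 0 0 0 1;0.1 0.5 6 0 0 0 4;0.1 1 10 0 0 0 7;0.1 1.5 15 0 0 0 11;0.1 2 20 0 0 0 15;0.1 2.5 25 0 0 0 18;0.1 3 30 0 0 0 21;0.1 3.3 34 0 0 0 24;0.1 3.6 37 0 0 0 26;0.1 3.6 38.6 0 0 0 26.2;0.1 3.6 38.6 0 0 0 26.2;0.1 3.6 38.6 0 0 0 26.2'; python3 e.py wrist w9.png '(160,0,480,260)' 2.5
python3 - <<'E'
from h import *
f=frame('scene'); save(f,'s9.png',(310,150,470,320),3.5)
E
```

```text
t: 20.1
eef_pos: [0.5155, 0.2031, 0.1664]
ee_rot: [3.141, -0.0, 1.853]
force: [0.6, -0.7, -5.8]
width: 0.0134
wrist clamp 0.72 [321.6 140.1] [0.4663 0.1913]
wrist clamp 0.28 [142.5 309.4] [0.7119 0.036 ]
wrist clamp_foot 0.74 [479.5  65.7] [0.3485 0.3153]
top fork_top 0.5 [232.1 140.5] [0.6438 0.241 ]
top saddle_top 0.9 [250.1 205.4] [0.4627 0.1881]
top clamp 0.83 [404.9 310.7] [ 0.173  -0.2417]
top clamp 0.78 [230.5 311.4] [0.1708 0.2407]
top clamp_foot 0.98 [201.  248.5] [0.343  0.3259]
top clamp_foot 0.86 [532.  250.6] [ 0.3396 -0.6026]
scene mark 0.87 [378.4 290.5] [0.6482 0.2424]
scene mark 0.16 [381.  273.5] [0.5959 0.224 ]
scene fork_top 0.67 [379.8 274.2] [0.6545 0.2433]
scene saddle_top 0.82 [393.4 219. ] [0.4552 0.1866]
scene clamp 0.98 [394.6 188. ] [0.2883 0.1182]
scene clamp 0.79 [445.6 197.1] [0.252  0.2621]
scene clamp_foot 0.86 [205.  146.3] [ 0.4053 -0.5508]
scene clamp_foot 0.58 [383.9 240.9] [0.5256 0.1947]
21.0 [0.5158 0.2039 0.1666] [ 3.1404 -0.0003  1.8541] [ 0.4148 -0.9077 -6.6631] 0.013600442353307575
```

View pics/w9.png

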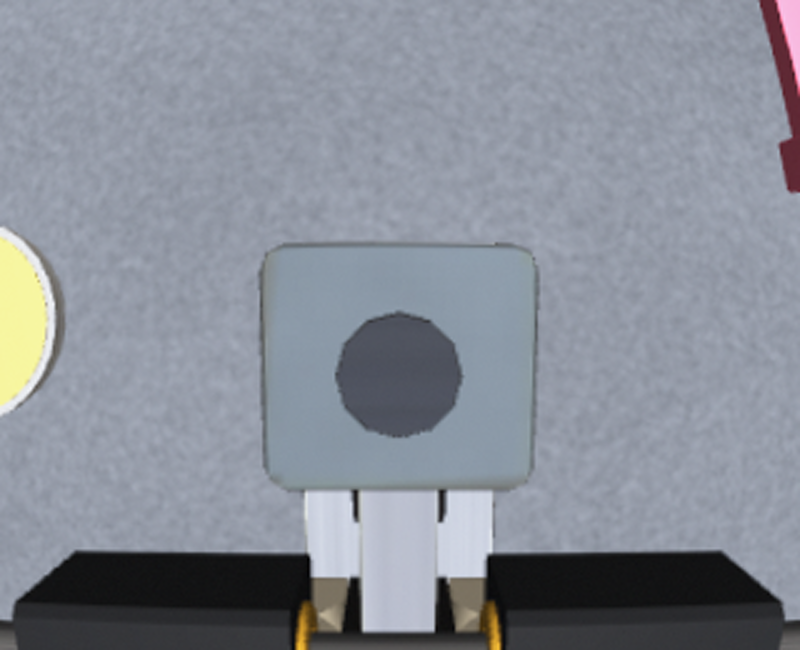

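The head hides the saddle. The bed (cols 305–493) is centred on the bar (360–437), so it's laterally aligned. Lowering to about 5 cm clear and checking in the scene view.

```bash
python3 -m inch '0.1 0 0 -1 0 0 0;0.1 0 0 -2 0 0 0;0.1 0 0 -3 0 0 0;0.1 0 0 -4 0 0 0;0.1 0 0 -4.7 0 0 0;0.1 0 0 -4.7 0 0 0;0.1 0 0 -4.7 0 0 0;0.1 0 0 -4.7 0 0 0;0.1 0 0 -4.7 0 0 0'
python3 - <<'E'
from h import *
s=telemetry.get_state();print(s['eef_pos'],s['ee_rot'],s['force'],s['width'])
zc=.05+s['eef_pos'][2]-.0468;print(zc)
for c in ['scene','top','wrist']:
    f=frame(c)
    for n,z in dict(clamp=zc,clamp_foot=zc,saddle_top=.07,fork_top=.07).items():
        for r in pinpoint(c,n)[:3]: 
            p=at(f,r['location'],z)
            if p[0]>.4 and p[1]>.1:print(c,n,round(r['p'],2),np.round(r['location'],1),p[:2])
    if c=='scene':
        save(f,'s9.png',(320,150,460,320),3.5)
        c_=np.array([.516-.0557,.204-.0162])
        for x,z in [(0,zc),(.2,zc)]:print(proj(f,[c_[0]+.960*x,c_[1]+.28*x,z]))
E
```

```text
t: 22.18
eef_pos: [0.516, 0.204, 0.1199]
ee_rot: [3.14, -0.001, 1.854]
force: [0.4, 0.8, -5.6]
width: 0.0138
[0.51595937 0.20398929 0.11990842] [ 3.13985523e+00 -5.59255362e-04  1.85415044e+00] [ 0.42194889  0.81597263 -5.6072961 ] 0.01384078077370157
0.12310842383087545
scene clamp 0.7 [393.9 209.4] [0.48540004 0.19531402]
scene clamp_foot 0.94 [461.1 235. ] [0.49285162 0.36402441]
scene clamp_foot 0.66 [385.3 255.1] [0.64732267 0.24764354]
scene saddle_top 0.77 [392.1 218.6] [0.45542927 0.18307865]
scene fork_top 0.66 [381.4 273.5] [0.65064886 0.24537152]
[395.24786911 203.47830742]
[382.65229757 255.77508469]
top clamp 0.79 [247.7 203.3] [0.46523143 0.18569583]
top clamp_foot 0.87 [228.9 132.2] [0.65439543 0.23861531]
top saddle_top 0.82 [253.6 205.7] [0.46191296 0.17842312]
top fork_top 0.66 [230.8 140.2] [0.64466409 0.2446651 ]
top fork_top 0.56 [227.1 130. ] [0.67347432 0.25552539]
```

View pics/s9.png

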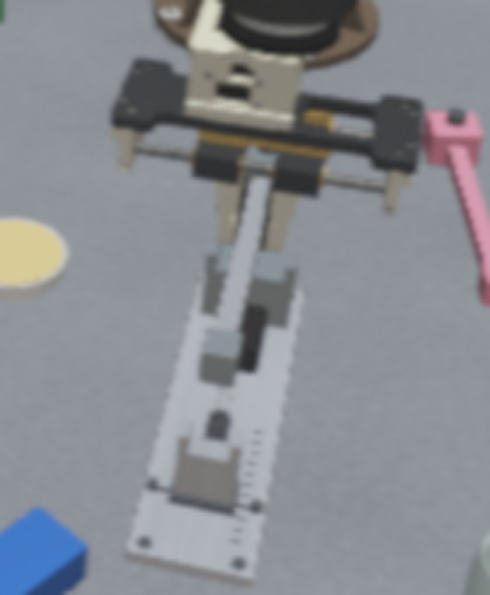

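The foot's front-bottom edge is at about (382,259), where the model puts it. The foot stands over the fork (scene and top networks agree within about 1 cm) and everything is still. Handing in.

```bash
python3 -m inch '0.1 0 0 0 0 0 0;0.1 0 0 0 0 0 0;0.1 0 0 0 0 0 0;0.1 0 0 0 0 0 0'; python3 -c "
from station import arm; print(arm.job_done())"
```

```text
t: 23.42
eef_pos: [0.5158, 0.2039, 0.1196]
ee_rot: [3.14, -0.0, 1.854]
force: [-1.6, -0.0, -6.0]
width: 0.0138
the job is handed in; nothing more can be done
None
```

I drew the slide out to the mark and let go of it. I then lifted the grey clamp arm by its balance point and handed in at 23.4 s with the robot still holding it over the cradle. No verdict was reported, so what follows rests on my own checks.

- **Slide:** the close wrist picture after release put the gauge at about 0.059 m, and the distance pulled gave about 0.0585 m. The allowed range is 0.056 to 0.064 m. I did not measure it closely again after the arm was in place.
- **Grip:** the opening is 14 mm, which matches the bar, and the load is about 6 N. The tool stands within 0.002 rad of vertical. The arm looked level after the lift, and at the end its foot's edge lay where a level arm would put it.
- **Height:** the undersides are about 53 mm above the saddle and fork tops.
- **Alignment:** in the wrist view the bar lies on the bed's midline. My calculation puts the head within about 2 mm of the saddle's middle and the foot within a few mm of the fork's.
- **Disagreements:** the networks' points scattered. The top view put the foot about 11 mm from the fork. The scene view put the head about 30 mm from where the arm's pose says it is, but most of the head was hidden there (p 0.7). I trusted the wrist measurements.

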